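# Find the heavier print-head coil

### The job

Two look-alike wound coils sit on the two posts of the stand; lift each in turn straight up clear of its post to feel its weight, and put the lighter one back fully down on a post. Finish while holding the heavier one in the gripper: keep it upright and still over the middle of the glass plate on the printer stage, its underside about 12 cm above the glass, and do not let go. Leave the jar, dish, screwdriver and stop switch where they are.

Things in the scene. Friction and masses are not known exactly. Their poses are not given: they have to be found in the camera images.
- coil_a: One of two identical-looking copper coils on black bobbins: upright tube, 51 mm outer diameter, 45 mm tall, 20 mm bore; two brass pins stand 6 mm above its top. Origin: centre of its underside, z up along the bore. Starts fully down on a post, underside 15 mm above the table. Weighs 0.15 to 0.5 kg; one coil is at least 0.1 kg heavier. Which one changes from start to start.
- coil_b: One of two identical-looking copper coils on black bobbins: upright tube, 51 mm outer diameter, 45 mm tall, 20 mm bore; two brass pins stand 6 mm above its top. Origin: centre of its underside, z up along the bore. Starts fully down on a post, underside 15 mm above the table. Weighs 0.15 to 0.5 kg; one coil is at least 0.1 kg heavier. Which one changes from start to start.
- stand: Fixed aluminium base plate, 90 mm (its x) by 220 mm (its y), 15 mm thick, with two upright steel posts 130 mm apart along its y axis. Origin: centre of its underside on the table; z up.
- post_1 (a point): Tip of the post at the stand's +y end: 14 mm diameter, 60 mm tall above the plate (tip 75 mm above the table), top 6 mm tapered to 8 mm diameter. A coil fits with 3 mm clearance all round.
- post_2 (a point): Tip of the post at the stand's -y end, same as post_1.
- stage: Fixed dark steel printer stage plate, 200 x 200 mm, 20 mm thick, with a glass plate clipped on its middle. Origin: centre of its underside; z up.
- glass_mid (a point): Centre of the upper face of the glass plate (90 x 70 x 3 mm) on the stage, 23 mm above the table; z up.
- reagent: Bystander, leave it alone: amber jar with pale label and white cap, 48 mm diameter, 85 mm tall. Origin: centre of its underside.
- dish: Bystander, leave it alone: pale translucent round dish, 90 mm diameter, 15 mm tall. Origin: centre of its underside.
- driver: Bystander, leave it alone: red-handled screwdriver lying on the table. Origin: under it, x axis along it.
- estop: Bystander, leave it alone: fixed yellow box 70 x 70 x 50 mm with a red mushroom stop button, 78 mm tall in all. Origin: centre of its underside.
There are look-alikes about, which are no part of the job. Of the things shaped like the stand, the aluminium one is meant.

How it is judged:
By the outcome, as a careful person would: the job done as asked, in the order asked, and still so for the second after the job is handed in, while the arm keeps its last pose, push and grip.
It also fails if it takes over 72 s, if anything falls off the work surface, if the arm or the gripper's body presses on something with over 40 N, if the wrist force passes 120 N, or if a joint passes its speed limit or range.

### The arm

A 7-joint arm with a two-finger parallel gripper is mounted at the origin on the work surface. World frame = base frame: x ahead of the robot, y to its left, z up, the work surface at z = 0. Lengths are in m, angles in rad, forces in N, time in s.
With the tool pointing down it reaches from about 0.425 to 0.875 m from the base axis. Payload 4.7 kg.
Tool frame: the origin (TCP) lies midway between the tips of the shut fingers; the grasp point (between the pads) lies ctrl.grasp_offset behind it (ctrl.grasp_offset is the distance from the TCP to the grasp point, in m); z points along the fingers, y is the line along which they close (so a half turn about z gives the same grasp; the last joint's range is limited). The gripper opens to 87 mm and grips with 3 to 60 N. Pads are 19 mm wide; open, the fingers measure 117 mm over their backs; the gripper's body (75 mm by 190 mm) begins 51 mm behind the grasp point.
Start: joints at [-1.304, 0.321, -0.07, 1.45, 0.023, 1.371, -0.057], TCP at [0.163, 0.629, 0.223] pointing down, gripper open.
Joint ranges: [-2.86, 2.86], [-0.3, 2.09], [-1.38, 1.24], [0.06, 2.45], [-1.56, 4.7], [0.09, 2.05], [-2.69, 2.69]. Speed limits (rad/s): [2.57, 2.57, 3.14, 3.14, 3.14, 3.14, 3.14].

### API

Orientations are given as a rotation vector (axis times angle).
In Python, from bench import ctrl gives the robot as it stands. The module is installed in compiled form; this text tells all that it offers.
- The arm moves only by the tool jog_arm, never from a script. Its argument "moves" is one flat list of numbers, 7 for each row, row after row: the shift along the tool's x, y, z in units of 30 cm (1.0 is 30 cm), then the turn, a rotation vector about the tool's x, y, z in units of 60 degrees (1.0 is 60 degrees), then the gripper's target within -1 to 1 (fully open at 1, half-way at 0, shut at -1). In form: [x, y, z, wx, wy, wz, fingers, x, y, z, wx, wy, wz, fingers, ...]. A call has exactly 8 rows; each row is the pose to reach, as a shift and turn from the pose commanded when the call began, along the tool's axes at that moment; what a row does not reach only later rows make up. A row lasts 1/8 s, in which the tool goes at most 62.5 mm and 10.7 degrees, less where a joint would pass 70% of its speed; a pose out of reach is approached as far as the arm can. A call with a number of a shift or a turn outside -1 to 1 is refused whole. A call with a gripper value outside its range is refused whole. The fingers move at their own pace and stop on an object; "newtons" is the grip in N (left out, the last holds). Time passes only in rows, so rows that repeat a pose let the fingers close, or fill a call up. It gives the time, the measured TCP pose, the force, the opening and the grip force at its end, in the units of the state.
- ctrl.get_state(): the state, without advancing time (a new reading comes with each control period).
- ctrl.get_image(name): name is "side" or "top"; returns a dict with "pixels" (384x512x3 uint8, red, green, blue), "fx", "fy", "cx", "cy" (pixels), "xyz" and "rotation" of the camera in the world. Camera axes: x right, y up, looking along -z (the intrinsics and any distortion apply to the point x, -y, -z); pixel columns grow to the right and rows downward; lengths in m; the calibration is good to about 2 mm. A picture is of the moment at which its call begins. There is no depth.
- ctrl.close_job(): hands the job in; it is judged then, once.
The state is a dict: "time": time; "joint_positions": joint angles; "qd": joint speeds; "joint_torque": joint torques, N m; "position": TCP position; "tool_rot": TCP orientation; "ft_force": force on the tool from outside, world axes, zero at the start; "torque": the same for the moment, N m; "grip_width": opening from 0.0 (shut) to 1.0 (fully open); "grip_force": force on a finger pad.
Only numpy, scipy, OpenCV 4.12 (cv2) and the standard library are available. Lean on these libraries where they do the work, as an engineer would, in place of code of your own. Each camera call takes 0.05 s, during which the arm holds its last target. There are 200 camera calls.

## Working session

There is one attempt and no reset: what is moved stays moved. The work goes in short steps, Python scripts to look and compute and a tool call to move; the robot and the scene stay as the last step left them, time stands still between calls to the robot, and variables do not carry over. Pictures are saved under pics/ and viewed, at most 10 in all, crops included, and the job is handed in when it is done.

Besides the shell and the picture viewer there is one more tool, called after "Emit:" by a JSON object that holds its "method" and its "body". jog_arm: Moves the arm, as the interface text tells. Its arguments: {"type":"object","properties":{"moves":{"type":"array"},"newtons":{"type":"number"}},"required":["moves"]}

```bash
mkdir -p pics; python3 - <<'E'
from bench import ctrl
import cv2
s=ctrl.get_state()
for k in s: print(k,s[k])
print(ctrl.grasp_offset)
for n in("side","top"):
    d=ctrl.get_image(n); cv2.imwrite(f"pics/{n}0.png",d["pixels"][:,:,::-1])
    print(n,{k:(v if k!="pixels" else 0) for k,v in d.items()})
E
```

```text
time 0.0
joint_positions [-1.30390395  0.32182298 -0.07005244  1.45165011  0.02263383  1.37074701
 -0.05689798]
qd [-0.00077935  0.00086628  0.0010065   0.0006858  -0.00056871  0.00076246
 -0.00133067]
joint_torque [-1.84209252e-04 -4.91290176e+01 -4.03961884e-01 -3.12520552e+01
 -6.40130485e-02  4.37717128e-02  1.76431108e-04]
position [0.1625182  0.62881435 0.22147374]
tool_rot [-3.96004059e-01 -3.11643715e+00  2.88859994e-03]
ft_force [-0.39868203 -0.97601701 -0.04699404]
torque [-0.01287163 -0.00029193 -0.03246107]
grip_force 0.0
grip_width 1.0028249748407005
0.0187
side {'pixels': 0, 'fx': 349.7233119157993, 'fy': 349.7233119157993, 'cx': 255.26034386039015, 'cy': 187.03829123758004, 'xyz': array([ 0.3765429 , -0.84159931,  0.91955337]), 'rotation': array([ 0.71852933, -0.05160894, -0.14679774])}
top {'pixels': 0, 'fx': 486.39052849942595, 'fy': 486.39052849942595, 'cx': 248.4615674667077, 'cy': 193.8561262881096, 'xyz': array([ 0.27738924, -0.1188149 ,  1.63150646]), 'rotation': array([ 0.09743065, -0.10549492, -1.55119208])}
```

View pics/top0.png

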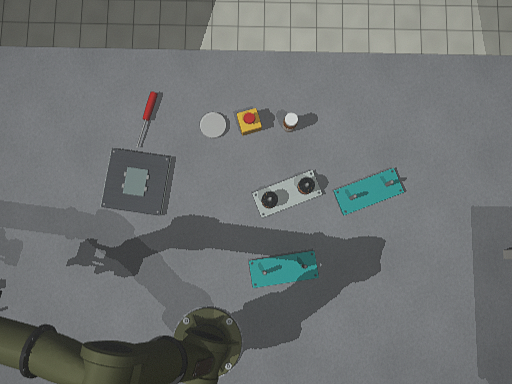

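View pics/side0.png

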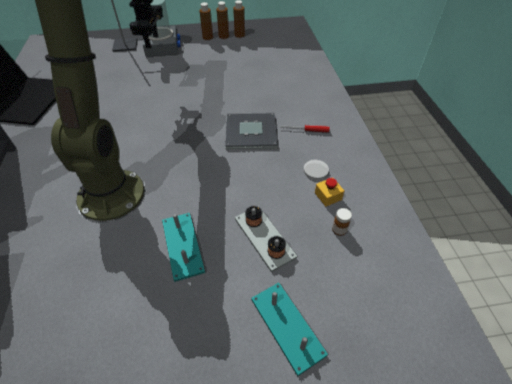

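The top view shows the aluminium stand with coils at about (270,199) and (306,186), and the stage glass at about (136,181). Teal stands are decoys. In the side view the coils are at about (254,216) and (277,246), the glass at about (251,128).

```bash
cat > h.py <<'E'
import numpy as np, cv2
from scipy.spatial.transform import Rotation as R
from bench import ctrl
F=np.diag([1.,-1,-1])
def ray(d,u,v):
    return R.from_rotvec(d["rotation"]).as_matrix()@F@np.array([(u-d["cx"])/d["fx"],(v-d["cy"])/d["fy"],1])
def onz(d,u,v,z):
    r=ray(d,u,v); return (d["xyz"]+r*(z-d["xyz"][2])/r[2])
def proj(d,p):
    c=F@R.from_rotvec(d["rotation"]).as_matrix().T@(np.asarray(p)-d["xyz"])
    return np.array([d["cx"]+d["fx"]*c[0]/c[2],d["cy"]+d["fy"]*c[1]/c[2]])
E
python3 - <<'E'
from h import *
a=ctrl.get_image("top"); b=ctrl.get_image("side")
ca=onz(a,270,199,.06);cb=onz(a,306,186,.06);g=onz(a,136,181,.023)
print(ca,cb,np.linalg.norm(ca-cb),g)
print(onz(b,254,212,.06),onz(b,277,242,.06),onz(b,251,128,.023))
k=lambda im,x,y,w,h,s:cv2.resize(im[y:y+h,x:x+w,::-1],None,fx=s,fy=s,interpolation=cv2.INTER_CUBIC)
A=k(a["pixels"],245,160,85,60,4.7);B=k(a["pixels"],95,140,85,60,4.7)
C=k(b["pixels"],230,195,85,60*5//4,4.7);D=k(b["pixels"],210,100,85,75,4.7)
cv2.imwrite("pics/crop.png",np.hstack([np.vstack([A,C[:300]]),np.vstack([B,D[:300]])]))
E
```

```text
[ 0.46647347 -0.19556007  0.06      ] [ 0.5113183  -0.31273475  0.06      ] 0.12546300010860814 [0.52362298 0.25114922 0.023     ]
[ 0.46866189 -0.19677871  0.06      ] [ 0.51783025 -0.31357771  0.06      ] [0.52356778 0.24875242 0.023     ]
```

View pics/crop.png

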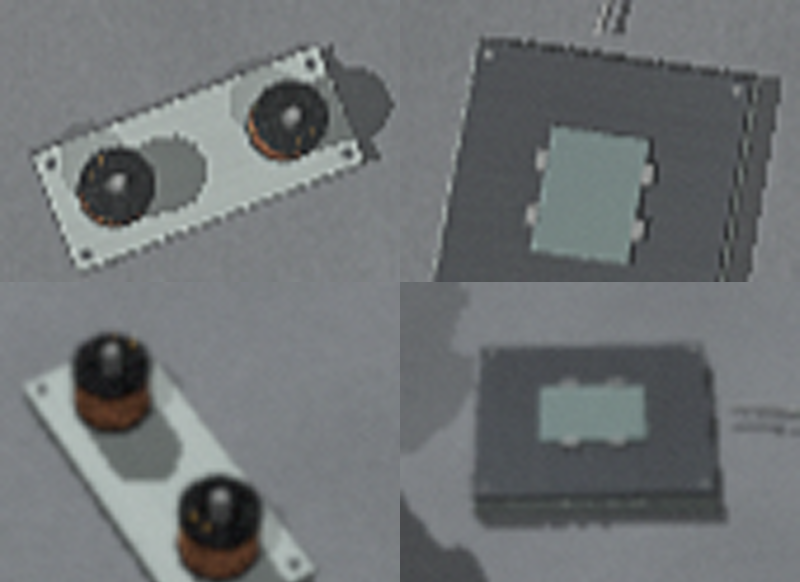

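```bash
cat >> h.py <<'E'
def go(xyz,ydir=None):
    "tool-frame shift (units .3 m) and turn (units 60 deg) from measured pose to a pointing-down pose; ydir: closing line"
    s=ctrl.get_state(); T=R.from_rotvec(s["tool_rot"]); M=T.as_matrix()
    sh=M.T@(np.asarray(xyz)-s["position"])/.3
    best=None
    y=M[:,1] if ydir is None else np.array([*ydir,0.])
    for sg in((1,-1) if ydir is not None else (1,)):
        yy=sg*np.array([y[0],y[1],0]);yy/=np.linalg.norm(yy);z=np.array([0,0,-1.])
        w=(T.inv()*R.from_matrix(np.c_[np.cross(yy,z),yy,z])).as_rotvec()/np.radians(60)
        if best is None or np.linalg.norm(w)<np.linalg.norm(best): best=w
    print("shift",sh.round(4),"turn",best.round(4),"| tool y",M[:,1].round(3),"pos",s["position"].round(4),"F",s["ft_force"].round(2),"grip",round(s["grip_width"],3),round(s["grip_force"],1),"t",s["time"],"q",s["joint_positions"].round(2))
E
python3 - <<'E'
from h import *
a=ctrl.get_image("top"); b=ctrl.get_image("side")
A=lambda x,y:(x/4.7+245,y/4.7+160); C=lambda x,y:(x/4.7+230,(y-282)/4.7+195)
for d,f,p,q in((a,A,(118,185),(289,118)),(b,C,(112,367),(220,508))):
    u,v=onz(d,*f(*p),.06),onz(d,*f(*q),.06); print(u,v,np.linalg.norm(u-v))
cs=[onz(a,*A(*p),.015) for p in((32,155),(322,45),(365,150),(85,270))]; print(np.round(cs,4),np.mean(cs,0))
print(onz(a,135.7,181.4,.023), onz(b,(592-400)/4.7+210,(413-282)/4.7+100,.023))
go([.5,.3,.25],(0.934,.358)); go([.47,-.197,.2],(0.934,.358))
E
```

```text
[ 0.46529418 -0.19591951  0.06      ] [ 0.51429864 -0.31433057  0.06      ] 0.12815075885121502
[ 0.46752383 -0.200818    0.06      ] [ 0.51659014 -0.31706212  0.06      ] 0.12617527045412608
[[ 0.4911 -0.1365  0.015 ]
 [ 0.5745 -0.3436  0.015 ]
 [ 0.4989 -0.3743  0.015 ]
 [ 0.4096 -0.1754  0.015 ]] [ 0.49355225 -0.25744738  0.015     ]
[0.52225362 0.25208692 0.023     ] [0.52309345 0.24963454 0.023     ]
shift [-1.3634 -0.7811 -0.0921] turn [-5.000e-04  3.000e-04  9.091e-01] | tool y [ 0.25   0.968 -0.001] pos [0.1626 0.6292 0.2222] F [-0.98  0.4   0.5 ] grip 1.004 0.0 t 0.3 q [-1.3   0.32 -0.07  1.45  0.02  1.37 -0.06]
shift [-1.6809 -2.4101  0.0756] turn [-5.000e-04  3.000e-04  9.091e-01] | tool y [ 0.25   0.968 -0.001] pos [0.1626 0.6292 0.2222] F [-0.98  0.4   0.5 ] grip 1.004 0.0 t 0.3 q [-1.3   0.32 -0.07  1.45  0.02  1.37 -0.06]
```

Emit:
{"method": "jog_arm", "body": {"moves": [-0.15,-0.1,-0.03,0,0,0.1,1,-0.3,-0.24,-0.06,0,0,0.23,1,-0.45,-0.36,-0.09,0,0,0.36,1,-0.6,-0.48,-0.09,0,0,0.5,1,-0.75,-0.6,-0.09,0,0,0.65,1,-0.88,-0.7,-0.09,0,0,0.8,1,-0.96,-0.77,-0.09,0,0,0.9,1,-1,-0.8,-0.09,0,0,0.91,1], "newtons": 25}}

```text
time: 1.3
position: [0.3942, 0.3203, 0.2498]
tool_rot: [1.784, 2.586, 0.001]
ft_force: [-0.2, 0.4, -0.2]
grip_width: 1.0
grip_force: 0.0
```

```bash
python3 - <<'E'
from h import *
go([.51,.0,.22],(.925,.38)); go([.4665,-.197,.2],(.925,.38))
E
```

```text
shift [-1.1351 -0.018   0.0991] turn [ 0.0005 -0.0002 -0.0258] | tool y [0.935 0.355 0.   ] pos [0.3942 0.3203 0.2498] F [-0.18  0.42 -0.22] grip 1.0 0.0 t 1.3 q [-0.97 -0.    0.24  1.76  0.    1.38 -0.37]
shift [-1.6976 -0.3866  0.1655] turn [ 0.0005 -0.0002 -0.0258] | tool y [0.935 0.355 0.   ] pos [0.3942 0.3203 0.2498] F [-0.18  0.42 -0.22] grip 1.0 0.0 t 1.3 q [-0.97 -0.    0.24  1.76  0.    1.38 -0.37]
```

Emit:
{"method": "jog_arm", "body": {"moves": [-0.1,0,0,0,0,0,1,-0.25,0,0,0,0,0,1,-0.42,0,0,0,0,0,1,-0.6,0,0,0,0,-0.01,1,-0.78,0,0,0,0,-0.02,1,-0.9,0,0.02,0,0,-0.025,1,-0.97,0,0.04,0,0,-0.025,1,-1,0,0.05,0,0,-0.025,1]}}

```text
time: 2.3
position: [0.5003, 0.0416, 0.2343]
tool_rot: [-1.746, -2.612, -0.0]
ft_force: [0.3, 0.9, -0.1]
grip_width: 1.002
grip_force: 0.0
```

```bash
python3 - <<'E'
from h import *
go([.4665,-.197,.19],(.925,.38))
E
```

```text
shift [-0.6918 -0.4082  0.1477] turn [-0.0001 -0.0002  0.0023] | tool y [ 0.924  0.382 -0.   ] pos [0.5003 0.0416 0.2343] F [ 0.26  0.9  -0.09] grip 1.002 0.0 t 2.3 q [-0.69 -0.02  0.55  1.81  0.01  1.35  0.25]
```

Emit:
{"method": "jog_arm", "body": {"moves": [-0.08,-0.05,0.02,0,0,0,1,-0.18,-0.11,0.04,0,0,0,1,-0.3,-0.18,0.06,0,0,0,1,-0.42,-0.25,0.09,0,0,0,1,-0.54,-0.32,0.12,0,0,0,1,-0.64,-0.38,0.14,0,0,0,1,-0.69,-0.41,0.145,0,0,0,1,-0.69,-0.41,0.145,0,0,0,1]}}

```text
time: 3.3
position: [0.4655, -0.1965, 0.191]
tool_rot: [-1.747, -2.611, -0.0]
ft_force: [0.0, 0.7, 0.4]
grip_width: 1.003
grip_force: 0.0
```

```bash
python3 - <<'E'
from h import *
go([.4665,-.197,.026],(.925,.38))
a=ctrl.get_image("top"); b=ctrl.get_image("side")
k=lambda im,x,y,w,h,s:cv2.resize(im[y:y+h,x:x+w,::-1],None,fx=s,fy=s,interpolation=cv2.INTER_CUBIC)
cv2.imwrite("pics/c2.png",np.hstack([k(a["pixels"],225,140,100,100,4),k(b["pixels"],205,160,100,100,4)]))
E
```

```text
shift [-0.003   0.0023  0.5501] turn [-0.     -0.0001  0.0013] | tool y [ 0.924  0.381 -0.   ] pos [ 0.4655 -0.1965  0.191 ] F [0.   0.68 0.45] grip 1.003 0.0 t 3.3 q [-0.45  0.02  0.82  1.87 -0.01  1.26  0.76]
```

View pics/c2.png

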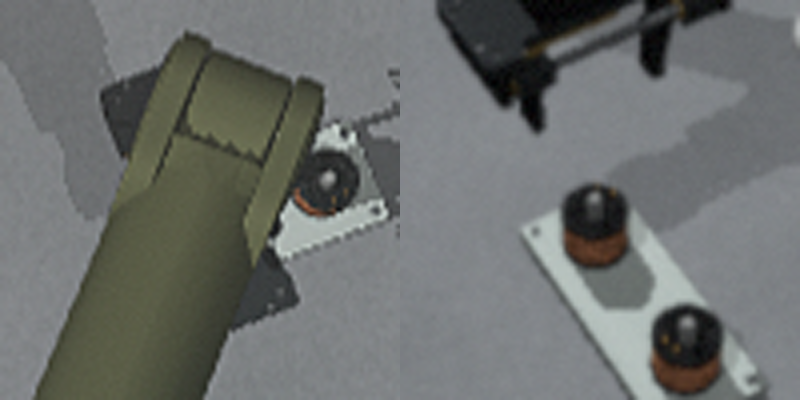

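Image: gripper hangs right above the first coil (side crop: finger tips straddle it at ~(254,185) px mid, coil top (254,213)). Descending.

Emit:
{"method": "jog_arm", "body": {"moves": [0,0,0.06,0,0,0,1,0,0,0.15,0,0,0,1,0,0,0.25,0,0,0,1,0,0,0.34,0,0,0,1,0,0,0.42,0,0,0,1,0,0,0.49,0,0,0,1,0,0,0.54,0,0,0,1,0,0,0.55,0,0,0,1]}}

```text
time: 4.4
position: [0.4645, -0.1958, 0.0247]
tool_rot: [-1.745, -2.61, 0.002]
ft_force: [0.2, -0.0, 0.2]
grip_width: 0.999
grip_force: 0.0
```

Emit:
{"method": "jog_arm", "body": {"moves": [0,0,0,0,0,0,0.3,0,0,0,0,0,0,0.2,0,0,0,0,0,0,0,0,0,0,0,0,0,-0.2,0,0,0,0,0,0,-0.4,0,0,0,0,0,0,-0.6,0,0,0,0,0,0,-0.6,0,0,0,0,0,0,-0.6]}}

```text
time: 5.4
position: [0.4658, -0.1964, 0.0263]
tool_rot: [1.747, 2.611, 0.001]
ft_force: [1.1, 1.3, 3.8]
grip_width: 0.574
grip_force: 25.0
```

```bash
python3 - <<'E'
from h import *
go([.4665,-.197,.13],(.925,.38)); print(ctrl.get_state()["torque"])
b=ctrl.get_image("side")
cv2.imwrite("pics/c3.png",cv2.resize(b["pixels"][140:280,180:350,::-1],None,fx=4,fy=4,interpolation=cv2.INTER_CUBIC))
E
```

```text
shift [-0.0027  0.0015 -0.3456] turn [0.0008 0.0001 0.0016] | tool y [0.924 0.382 0.001] pos [ 0.4658 -0.1964  0.0263] F [1.14 1.26 3.82] grip 0.574 25.0 t 5.4 q [-0.37  0.27  0.8   2.04 -0.24  0.93  0.95]
[ 0.21106585 -0.14039383  0.01208815]
```

View pics/c3.png

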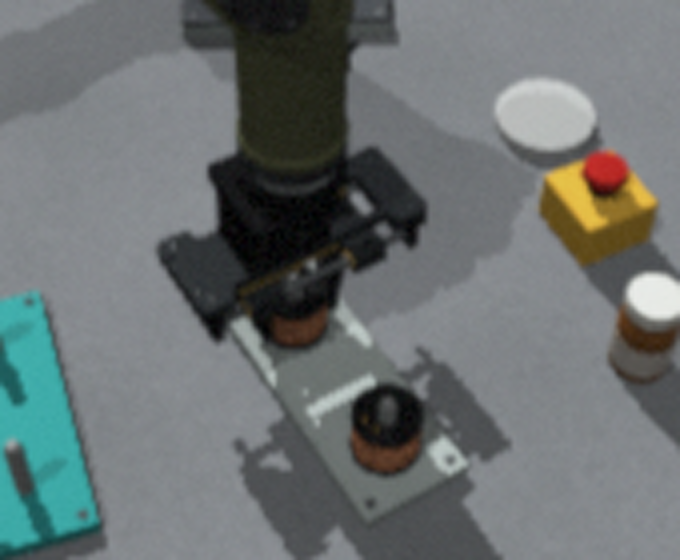

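Grip closed to ~50 mm on the first coil (crop at (300,310)), other coil untouched. Lift.

Emit:
{"method": "jog_arm", "body": {"moves": [0,0,-0.02,0,0,0,-0.6,0,0,-0.06,0,0,0,-0.6,0,0,-0.11,0,0,0,-0.6,0,0,-0.16,0,0,0,-0.6,0,0,-0.21,0,0,0,-0.6,0,0,-0.25,0,0,0,-0.6,0,0,-0.27,0,0,0,-0.6,0,0,-0.28,0,0,0,-0.6]}}

```text
time: 6.45
position: [0.4654, -0.1964, 0.1103]
tool_rot: [1.747, 2.611, 0.0]
ft_force: [0.1, -0.3, -4.1]
grip_width: 0.574
grip_force: 25.0
```

Emit:
{"method": "jog_arm", "body": {"moves": [0,0,0,0,0,0,-0.6,0,0,0,0,0,0,-0.6,0,0,0,0,0,0,-0.6,0,0,0,0,0,0,-0.6,0,0,0,0,0,0,-0.6,0,0,0,0,0,0,-0.6,0,0,0,0,0,0,-0.6,0,0,0,0,0,0,-0.6]}}

```text
time: 7.45
position: [0.4654, -0.1966, 0.1101]
tool_rot: [1.747, 2.611, 0.0]
ft_force: [0.8, 0.5, -3.2]
grip_width: 0.573
grip_force: 25.0
```

```bash
python3 - <<'E'
from h import *
f=[]
for i in range(4): f.append(ctrl.get_state()["ft_force"]); b=ctrl.get_image("side")
print(np.round(f,2))
go([.4658,-.1964,.0263],(.925,.38))
cv2.imwrite("pics/c4.png",cv2.resize(b["pixels"][140:280,180:350,::-1],None,fx=4,fy=4,interpolation=cv2.INTER_CUBIC))
E
```

```text
[[ 0.79  0.54 -3.2 ]
 [-0.1  -0.04 -4.36]
 [ 0.8   1.19 -3.61]
 [ 0.03 -0.15 -3.7 ]]
shift [-1.000e-04  1.400e-03  2.792e-01] turn [ 0.0001 -0.      0.0014] | tool y [0.924 0.381 0.   ] pos [ 0.4654 -0.1965  0.1101] F [ 0.01 -0.27 -2.88] grip 0.578 25.0 t 7.65 q [-0.43  0.12  0.84  1.97 -0.1   1.09  0.84]
```

View pics/c4.png

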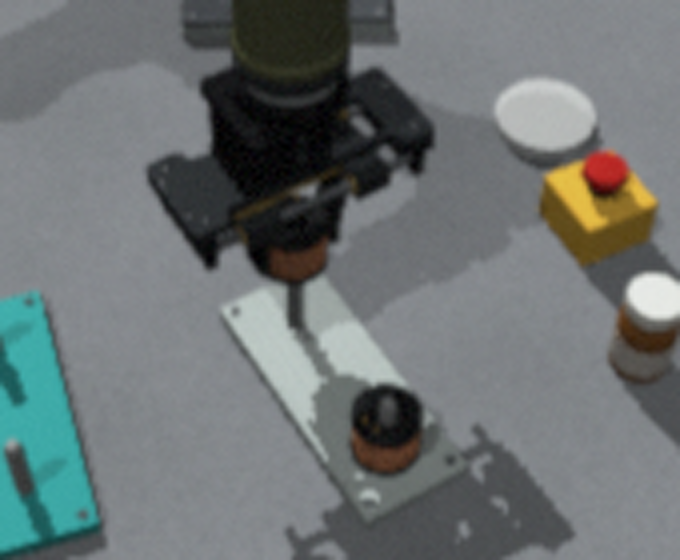

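The coil is clear of the post (post visible below it at (295,305) in the crop); Fz ≈ −3.6 N → ~0.38 kg. Put it back and test the other.

Emit:
{"method": "jog_arm", "body": {"moves": [0,0,0.02,0,0,0,-0.6,0,0,0.06,0,0,0,-0.6,0,0,0.11,0,0,0,-0.6,0,0,0.16,0,0,0,-0.6,0,0,0.21,0,0,0,-0.6,0,0,0.25,0,0,0,-0.6,0,0,0.27,0,0,0,-0.6,0,0,0.28,0,0,0,-0.6]}}

```text
time: 8.65
position: [0.4652, -0.1966, 0.0262]
tool_rot: [-1.747, -2.61, 0.0]
ft_force: [-7.6, 2.5, 18.6]
grip_width: 0.576
grip_force: 25.0
```

Emit:
{"method": "jog_arm", "body": {"moves": [0,0,0,0,0,0,-0.6,0,0,0,0,0,0,-0.6,0,0,0,0,0,0,0.4,0,0,0,0,0,0,0.7,0,0,0,0,0,0,1,0,0,0,0,0,0,1,0,0,0,0,0,0,1,0,0,0,0,0,0,1]}}

```text
time: 9.65
position: [0.4654, -0.1965, 0.026]
tool_rot: [1.747, 2.611, 0.0]
ft_force: [0.2, 0.6, -0.8]
grip_width: 0.992
grip_force: 0.0
```

```bash
python3 - <<'E'
from h import *
go([.5145,-.3155,.12],(.925,.38))
E
```

```text
shift [-4.290e-01  2.000e-04 -3.132e-01] turn [ 0.0001 -0.      0.0014] | tool y [0.924 0.381 0.   ] pos [ 0.4654 -0.1965  0.026 ] F [ 0.22  0.63 -0.78] grip 0.992 0.0 t 9.65 q [-0.37  0.27  0.8   2.04 -0.24  0.93  0.95]
```

Emit:
{"method": "jog_arm", "body": {"moves": [0,0,-0.06,0,0,0,1,0,0,-0.16,0,0,0,1,0,0,-0.26,0,0,0,1,-0.04,0,-0.31,0,0,0,1,-0.14,0,-0.31,0,0,0,1,-0.28,0,-0.31,0,0,0,1,-0.39,0,-0.31,0,0,0,1,-0.43,0,-0.31,0,0,0,1]}}

```text
time: 10.65
position: [0.5143, -0.3186, 0.119]
tool_rot: [1.75, 2.609, -0.003]
ft_force: [0.2, 0.3, -0.4]
grip_width: 0.998
grip_force: 0.0
```

```bash
python3 - <<'E'
from h import *
go([.515,-.3155,.026],(.925,.38))
b=ctrl.get_image("side")
cv2.imwrite("pics/c5.png",cv2.resize(b["pixels"][140:280,180:350,::-1],None,fx=4,fy=4,interpolation=cv2.INTER_CUBIC))
E
```

```text
shift [0.0091 0.0065 0.3099] turn [-0.0017  0.0013 -0.0009] | tool y [ 0.925  0.379 -0.002] pos [ 0.5143 -0.3186  0.119 ] F [ 0.2   0.3  -0.38] grip 0.998 0.0 t 10.65 q [-0.18  0.39  0.86  1.72 -0.32  1.18  1.15]
```

View pics/c5.png

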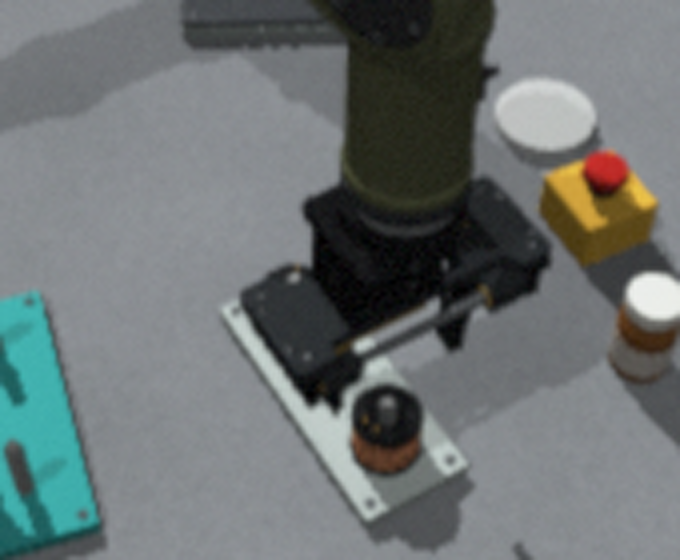

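Image: gripper is over the second coil (crop (387,420)), tips straddling it. Descend and grip.

Emit:
{"method": "jog_arm", "body": {"moves": [0,0,0.04,0,0,0,1,0,0,0.1,0,0,0,1,0,0,0.16,0,0,0,1,0,0,0.21,0,0,0,1,0,0,0.26,0,0,0,1,0,0,0.29,0,0,0,1,0,0,0.31,0,0,0,1,0,0,0.31,0,0,0,1]}}

```text
time: 11.7
position: [0.5145, -0.3159, 0.0258]
tool_rot: [-1.747, -2.611, 0.0]
ft_force: [0.4, -0.7, 0.5]
grip_width: 1.002
grip_force: 0.0
```

Emit:
{"method": "jog_arm", "body": {"moves": [0,0,0,0,0,0,0.3,0,0,0,0,0,0,0.2,0,0,0,0,0,0,0,0,0,0,0,0,0,-0.2,0,0,0,0,0,0,-0.4,0,0,0,0,0,0,-0.6,0,0,0,0,0,0,-0.6,0,0,0,0,0,0,-0.6]}}

```text
time: 12.7
position: [0.5147, -0.3158, 0.0261]
tool_rot: [1.747, 2.611, 0.0]
ft_force: [0.8, 0.3, 2.0]
grip_width: 0.583
grip_force: 25.0
```

Emit:
{"method": "jog_arm", "body": {"moves": [0,0,-0.02,0,0,0,-0.6,0,0,-0.06,0,0,0,-0.6,0,0,-0.11,0,0,0,-0.6,0,0,-0.16,0,0,0,-0.6,0,0,-0.21,0,0,0,-0.6,0,0,-0.25,0,0,0,-0.6,0,0,-0.27,0,0,0,-0.6,0,0,-0.28,0,0,0,-0.6]}}

```text
time: 13.7
position: [0.5146, -0.3157, 0.1103]
tool_rot: [-1.747, -2.611, -0.0]
ft_force: [-0.6, -0.9, -2.2]
grip_width: 0.58
grip_force: 25.0
```

Emit:
{"method": "jog_arm", "body": {"moves": [0,0,0,0,0,0,-0.6,0,0,0,0,0,0,-0.6,0,0,0,0,0,0,-0.6,0,0,0,0,0,0,-0.6,0,0,0,0,0,0,-0.6,0,0,0,0,0,0,-0.6,0,0,0,0,0,0,-0.6,0,0,0,0,0,0,-0.6]}}

```text
time: 14.7
position: [0.5146, -0.3158, 0.1101]
tool_rot: [1.747, 2.611, 0.0]
ft_force: [-0.3, -0.4, -3.0]
grip_width: 0.584
grip_force: 25.0
```

```bash
python3 - <<'E'
from h import *
f=[]
for i in range(5): f.append(ctrl.get_state()["ft_force"]); b=ctrl.get_image("side")
print(np.round(f,2))
go([.4658,-.1964,.0263],(.925,.38))
cv2.imwrite("pics/c6.png",cv2.resize(b["pixels"][140:280,180:350,::-1],None,fx=4,fy=4,interpolation=cv2.INTER_CUBIC))
E
```

```text
[[-0.32 -0.36 -2.95]
 [-0.49  0.41 -1.39]
 [ 0.46  0.09 -2.12]
 [-0.18 -0.24 -3.02]
 [-0.16 -0.14 -3.06]]
shift [0.4298 0.0013 0.2792] turn [ 0.0001 -0.      0.0014] | tool y [0.924 0.381 0.   ] pos [ 0.5146 -0.3158  0.1101] F [-0.4   0.08 -2.08] grip 0.586 25.0 t 14.95 q [-0.18  0.4   0.85  1.73 -0.32  1.16  1.15]
```

View pics/c6.png

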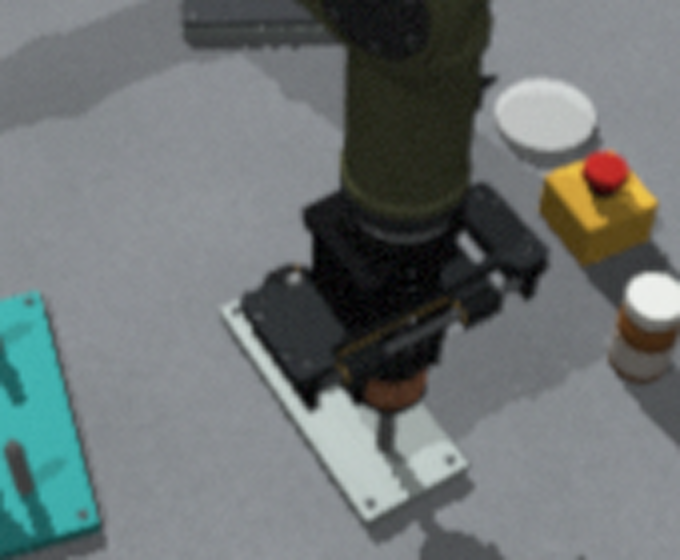

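The second coil is clear of its post (post bare at (387,430) in the crop). The readings are noisy, so I'll average more.

```bash
python3 - <<'E'
from h import *
f=[]
for i in range(24): ctrl.get_image("side"); f.append(ctrl.get_state()["ft_force"][2])
print(np.mean(f),np.std(f)/24**.5,ctrl.get_state()["time"])
E
```

```text
-1.8598465283526966 0.10591985050470383 16.15
```

Second ≈ 0.2 kg, first ≈ 0.37 kg: the first is heavier. Put the second back down.

Emit:
{"method": "jog_arm", "body": {"moves": [0,0,0.02,0,0,0,-0.6,0,0,0.06,0,0,0,-0.6,0,0,0.11,0,0,0,-0.6,0,0,0.16,0,0,0,-0.6,0,0,0.21,0,0,0,-0.6,0,0,0.25,0,0,0,-0.6,0,0,0.27,0,0,0,-0.6,0,0,0.28,0,0,0,-0.6]}}

```text
time: 17.15
position: [0.5145, -0.3158, 0.0261]
tool_rot: [-1.747, -2.61, -0.0]
ft_force: [-4.7, 3.2, 13.8]
grip_width: 0.585
grip_force: 25.0
```

Emit:
{"method": "jog_arm", "body": {"moves": [0,0,0,0,0,0,-0.6,0,0,0,0,0,0,-0.6,0,0,0,0,0,0,0.4,0,0,0,0,0,0,0.7,0,0,0,0,0,0,1,0,0,0,0,0,0,1,0,0,0,0,0,0,1,0,0,0,0,0,0,1]}}

```text
time: 18.15
position: [0.5146, -0.3158, 0.0261]
tool_rot: [1.747, 2.611, 0.0]
ft_force: [-0.4, 0.7, 0.4]
grip_width: 0.997
grip_force: 0.0
```

Emit:
{"method": "jog_arm", "body": {"moves": [0,0,-0.06,0,0,0,1,0,0,-0.16,0,0,0,1,0,0,-0.26,0,0,0,1,0.04,0,-0.31,0,0,0,1,0.14,0,-0.31,0,0,0,1,0.28,0,-0.31,0,0,0,1,0.39,0,-0.31,0,0,0,1,0.43,0,-0.31,0,0,0,1]}}

```text
time: 19.15
position: [0.4654, -0.1949, 0.1199]
tool_rot: [1.744, 2.612, 0.004]
ft_force: [0.0, -0.4, -0.2]
grip_width: 1.002
grip_force: 0.0
```

```bash
python3 - <<'E'
from h import *
ctrl.get_image("side");go([.4656,-.1965,.0262],(.925,.38))
b=ctrl.get_image("side")
cv2.imwrite("pics/c7.png",cv2.resize(b["pixels"][140:280,180:350,::-1],None,fx=4,fy=4,interpolation=cv2.INTER_CUBIC))
E
```

```text
shift [-0.0073 -0.0023  0.312 ] turn [ 0.0019 -0.0016  0.0033] | tool y [0.924 0.383 0.002] pos [ 0.4653 -0.1944  0.1198] F [-0.14  1.18  0.21] grip 0.998 0.0 t 19.2 q [-0.49  0.11  0.89  1.96 -0.1   1.11  0.83]
```

View pics/c7.png

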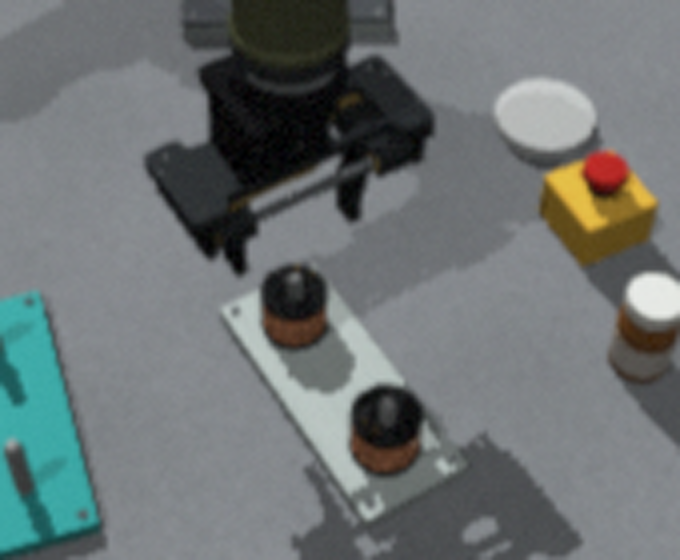

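Both coils are seated. Grip the heavier again.

Emit:
{"method": "jog_arm", "body": {"moves": [0,0,0.04,0,0,0,1,0,0,0.1,0,0,0,1,0,0,0.16,0,0,0,1,0,0,0.21,0,0,0,1,0,0,0.26,0,0,0,1,0,0,0.29,0,0,0,1,0,0,0.31,0,0,0,1,0,0,0.31,0,0,0,1]}}

```text
time: 20.25
position: [0.4653, -0.1965, 0.0259]
tool_rot: [-1.747, -2.611, 0.0]
ft_force: [-0.7, 0.5, 0.6]
grip_width: 0.996
grip_force: 0.0
```

Emit:
{"method": "jog_arm", "body": {"moves": [0,0,0,0,0,0,0.3,0,0,0,0,0,0,0.2,0,0,0,0,0,0,0,0,0,0,0,0,0,-0.2,0,0,0,0,0,0,-0.4,0,0,0,0,0,0,-0.6,0,0,0,0,0,0,-0.6,0,0,0,0,0,0,-0.6], "newtons": 30}}

```text
time: 21.25
position: [0.4656, -0.1965, 0.0262]
tool_rot: [1.747, 2.611, 0.0]
ft_force: [0.5, -0.2, 1.9]
grip_width: 0.572
grip_force: 30.0
```

Emit:
{"method": "jog_arm", "body": {"moves": [0,0,-0.03,0,0,0,-0.6,0,0,-0.08,0,0,0,-0.6,0,0,-0.15,0,0,0,-0.6,0,0,-0.22,0,0,0,-0.6,0,0,-0.29,0,0,0,-0.6,0,0,-0.36,0,0,0,-0.6,0,0,-0.41,0,0,0,-0.6,0,0,-0.43,0,0,0,-0.6]}}

```text
time: 22.25
position: [0.4657, -0.1967, 0.1561]
tool_rot: [1.747, 2.61, 0.002]
ft_force: [-0.5, -0.7, -3.6]
grip_width: 0.573
grip_force: 30.0
```

```bash
python3 - <<'E'
from h import *
go([.5227,.2509,.1542])
f=[]
for i in range(20): ctrl.get_image("side"); f.append(ctrl.get_state()["ft_force"][2])
print(np.mean(f),np.std(f)/20**.5)
E
```

```text
shift [1.3068 0.7445 0.0071] turn [ 0.0015  0.0003 -0.    ] | tool y [0.924 0.381 0.002] pos [ 0.4657 -0.1967  0.1561] F [-0.5  -0.75 -3.64] grip 0.573 30.0 t 22.25 q [-0.51  0.06  0.9   1.92 -0.05  1.19  0.79]
-3.976162496300559 0.07652936486218472
```

Emit:
{"method": "jog_arm", "body": {"moves": [0.03,0.02,0,0,0,0,-0.6,0.1,0.06,0,0,0,0,-0.6,0.2,0.12,0,0,0,0,-0.6,0.32,0.19,0,0,0,0,-0.6,0.44,0.26,0,0,0,0,-0.6,0.55,0.32,0,0,0,0,-0.6,0.62,0.36,0,0,0,0,-0.6,0.65,0.37,0,0,0,0,-0.6]}}

```text
time: 24.25
position: [0.4935, 0.0284, 0.155]
tool_rot: [-1.743, -2.614, 0.0]
ft_force: [-0.3, 0.2, -3.4]
grip_width: 0.57
grip_force: 30.0
```

Emit:
{"method": "jog_arm", "body": {"moves": [0.03,0.02,0,0,0,0,-0.6,0.1,0.06,0,0,0,0,-0.6,0.2,0.12,0,0,0,0,-0.6,0.32,0.19,0,0,0,0,-0.6,0.44,0.26,0,0,0,0,-0.6,0.55,0.32,0,0,0,0,-0.6,0.63,0.36,0,0,0,0,-0.6,0.66,0.37,0,0,0,0,-0.6]}}

```text
time: 25.25
position: [0.5206, 0.2526, 0.1548]
tool_rot: [1.745, 2.612, -0.001]
ft_force: [0.7, 0.3, -4.6]
grip_width: 0.574
grip_force: 30.0
```

```bash
python3 - <<'E'
from h import *
for i in range(6): b=ctrl.get_image("side")
go([.5227,.2509,.1542])
k=lambda im,x,y:cv2.resize(im[y:y+100,x:x+100,::-1],None,fx=4,fy=4,interpolation=cv2.INTER_CUBIC)
cv2.imwrite("pics/c8.png",np.hstack([k(b["pixels"],200,60),k(b["pixels"],215,190)]))
p=ctrl.get_state()["position"]; print(proj(b,[p[0],p[1],p[2]-.0112])-[200,60],proj(b,[.5227,.2509,.023])-[200,60])
E
```

```text
shift [0.0025 0.0067 0.0034] turn [-0.0001  0.0005  0.    ] | tool y [ 0.925  0.379 -0.   ] pos [0.5211 0.2494 0.1552] F [ 1.81 -0.93 -3.45] grip 0.575 30.0 t 25.55 q [-0.95  0.23  0.52  1.74 -0.12  1.21 -0.  ]
[49.92437953 42.52467053] [50.70852425 67.68222819]
```

View pics/c8.png

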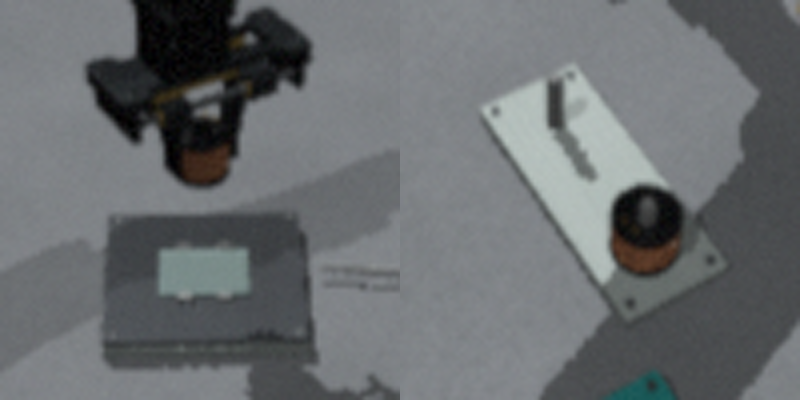

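Image: coil held upright over the glass (underside at crop (205,172), glass centre (204,272)), lighter coil seated on its post. Let it settle, then hand in.

Emit:
{"method": "jog_arm", "body": {"moves": [0,0,0,0,0,0,-0.6,0,0,0,0,0,0,-0.6,0,0,0,0,0,0,-0.6,0,0,0,0,0,0,-0.6,0,0,0,0,0,0,-0.6,0,0,0,0,0,0,-0.6,0,0,0,0,0,0,-0.6,0,0,0,0,0,0,-0.6]}}

```text
time: 26.55
position: [0.5207, 0.2514, 0.1551]
tool_rot: [1.747, 2.611, 0.0]
ft_force: [-0.3, -0.8, -3.7]
grip_width: 0.573
grip_force: 30.0
```

```bash
python3 -c "
from h import *
go([.5227,.2509,.1542]); print(abs(ctrl.get_state()['qd']).max()); print(ctrl.close_job())"
```

```text
shift [-0.0042  0.0053  0.0029] turn [ 0.0001 -0.      0.    ] | tool y [0.924 0.381 0.   ] pos [0.5207 0.2514 0.1551] F [-0.29 -0.85 -3.72] grip 0.573 30.0 t 26.55 q [-0.95  0.23  0.52  1.74 -0.12  1.21 -0.  ]
0.0012593469582676943
the job is handed in; nothing more can be done
None
```

Job handed in at 26.6 s: the gripper holds the heavier coil (about 0.4 kg) upright and still over the middle of the glass, its underside about 12 cm up, and the lighter one (about 0.2 kg) is back down on its own post.

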